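Lock the trolley castor with its pin

ROBOT

A 7-joint arm with a two-finger parallel gripper is mounted at the origin on the work surface. World frame = base frame: x ahead of the robot, y to its left, z up, the work surface at z = 0. Lengths are in m, angles in rad, forces in N, time in s.
With the tool pointing down it reaches from about 0.425 to 0.95 m from the base axis. Payload 16.7 kg.
Tool frame: the origin (TCP) lies at the very end of the fingers, on their centre line; the grasp point (between the pads) lies 19 mm behind it (grasp_offset is the distance from the TCP to the grasp point, in m); z points along the fingers, y is the line along which they close (so a half turn about z gives the same grasp; the last joint's range is limited). The gripper opens to 94 mm and grips with 3 to 60 N. Pads are 16 mm wide; open, the fingers measure 119 mm over their backs; the gripper's body (75 mm by 177 mm) begins 78 mm behind the grasp point.
Start: joints at [-0.149, 0.426, 0.074, 1.606, -0.034, 1.111, -0.067], TCP at [0.675, -0, 0.205] pointing down, gripper open.
Joint ranges: [-2.85, 2.85], [-0.5, 2.14], [-1.23, 1.37], [0.21, 2.46], [-1.02, 4.16], [0.16, 2.05], [-2.73, 2.73]. Speed limits (rad/s): [1.89, 1.89, 2.39, 2.39, 3.01, 3.01, 3.01].

INTERFACE

Orientations are given as a unit quaternion [w, x, y, z].
In Python, from cell import state, get_image, camera_model, hand_in, grasp_offset gives the robot as it stands.
- The arm moves only by the shell command python3 -m pendant 'ROWS' [OPENING] [FORCE]. ROWS is JSON, one flat list of numbers, 6 for each row, row after row: the shift along the tool's x, y, z normalised to -1 to 1, where 1 is 1000 mm, then the turn, a rotation vector about the tool's x, y, z normalised to -1 to 1, where 1 is 1.5 rad. A call has 1 to 12 rows; each row is the pose to reach, as a shift and turn from the pose commanded when the call began, along the tool's axes at that moment; what a row does not reach only later rows make up. A row lasts 1/10 s, in which the tool goes at most 50 mm and 8.59 degrees, less where a joint would pass 70% of its speed; a pose out of reach is approached as far as the arm can. A call with a number of a shift or a turn outside -1 to 1 is refused whole. A call with a gripper value outside its range is refused whole. OPENING is the gripper command: -1 is shut, 1 is fully open, values between are in proportion, set as the call begins (- or left out, the last holds). The fingers move at their own pace and stop on an object; FORCE is the grip in N (left out, the last holds). Time passes only in rows, so rows that repeat a pose let the fingers close. It gives the time, the measured TCP pose, the force, the opening and the grip force at its end, in the units of the state.
- state(): the state, without advancing time (a new reading comes with each control period).
- get_image(name): name is "scene" or "side" or "wrist"; returns the picture (420x560x3 uint8, red, green, blue); there is no depth.
- camera_model(name): a dict with "camera_matrix" (3x3 intrinsics, pixels), "extrinsics" (4x4, takes a point from camera to world coordinates). Camera axes: x right, y down, z forward; pixel columns grow to the right and rows downward; lengths in m; the calibration is good to about 2 mm. A picture is of the moment at which its call begins: read the wrist's pose just before it. camera_model takes no time and is no camera call; for the wrist camera it gives the pose at the moment of the call.
- hand_in(): hands the job in; it is judged then, once.
The state is a dict: "t": time; "joint_pos": joint angles; "qd": joint speeds; "joint_torque": joint torques, N m; "position": TCP position; "eef_rot": TCP orientation; "force": force on the tool from outside, world axes, zero at the start; "wrist_torque": the same for the moment, N m; "grip_width": finger opening in m; "gripper_force": force on a finger pad.
Only numpy, scipy, OpenCV 4.12 (cv2) and the standard library are available. Lean on these libraries where they do the work, as an engineer would, in place of code of your own. Each camera call takes 0.05 s, during which the arm holds its last target. There are 200 camera calls.

TASK

Turn the upturned trolley castor until the hole in its blue tongue lies over the hole in the metal plate beneath, then push the red-knobbed pin from the blue rack down through both holes until its collar rests on the tongue, and let go of it.

Things in the scene. Friction and masses are not known exactly. Their poses are not given: they have to be found in the camera images.
- deck: Corner of a trolley deck, fixed on the table: plywood block 200 (x) x 110 (y) x 40 mm high, its top an aluminium plate. Origin: centre of its underside, at table height, on the castor's vertical swivel axis. Its 26 mm wide vertical lock hole, open down to the table, is at x = +70 mm, y = 0 in the deck's frame. Place and yaw vary.
- castor (a joint): Angle (rad) of the castor in the deck, counter-clockwise from above; 0 = holes in line. Starts at -1.3 to -0.5, turns -1.6 to 1.6 with light friction (0.08 N m), stays where left. Blue disc 84 mm wide, top 50 mm above the table, with a tongue 48 mm wide, 8 mm thick, top at 50 mm, along the castor's +x to 98 mm from the axis; its 26 mm hole is 70 mm from the axis.
- fork (a point): Grip point of the castor's blue fork, which holds a small black wheel (fixed, 50 mm in diameter, top 105 mm above the table). It lies 12 mm from the swivel axis on the side away from the tongue, 80 mm above the table. Its x axis points along the tongue, z up. Two flat upright cheeks, 34 mm long in x, 32 mm over their outsides in y, from 50 to 94 mm above the table.
- pin_red: Lock pin, 80 to 170 g, upright in a hole of a fixed blue rack (60 x 210 x 48 mm) beside a short yellow and a thin black one 68 mm apart in a row, in any order. Origin: lower tip; z up. Steel shank 14 mm wide, 44 mm long, lowest 12 mm tapered; collar 40 mm wide from 44 to 49 mm; red round knob 24 mm wide from 49 to 91 mm. Tip 4 mm above the table in the rack, 6 mm when home in the castor.
There are look-alikes about, which are no part of the job. There is more than one size of the deck; the job needs the smaller.

How it is judged:
By the outcome, as a careful person would: the job done as asked, in the order asked, and still so for the second after the job is handed in, with the robot touching nothing.
It also fails if it takes over 54 s, if anything falls off the work surface, if the arm or the gripper's body presses on something with over 40 N, if the wrist force passes 120 N, or if a joint passes its speed limit or range.

## Working session

There is one attempt and no reset: what is moved stays moved. The work goes in short steps, Python scripts to look and compute and a shell command to move; the robot and the scene stay as the last step left them, time stands still between calls to the robot, and variables do not carry over. Pictures are saved under pics/ and viewed, at most 13 in all, crops included, and the job is handed in when it is done.

```bash
mkdir -p pics
cat > h.py <<'E'
import numpy as np, cv2
from cell import state,get_image,camera_model,grasp_offset
from scipy.spatial.transform import Rotation as R
def snap(n,f):
    m=camera_model(n); im=get_image(n); cv2.imwrite('pics/'+f+'.png',cv2.cvtColor(im,cv2.COLOR_RGB2BGR)); np.savez('pics/'+f+'.npz',K=m['camera_matrix'],T=m['extrinsics']); return im,m
def ray(f,u,v,z):
    d=np.load('pics/'+f+'.npz'); K,T=d['K'],d['T']
    r=T[:3,:3]@np.linalg.solve(K,[u,v,1]); o=T[:3,3]; return o+r*(z-o[2])/r[2]
def proj(f,p):
    d=np.load('pics/'+f+'.npz'); K,T=d['K'],d['T']
    c=T[:3,:3].T@(np.array(p)-T[:3,3]); q=K@c; return q[:2]/q[2]
E
python3 - <<'E'
from h import *
a,_=snap('scene','s0'); b,_=snap('side','d0'); c,_=snap('wrist','w0')
for f in('s0','d0','w0'): print(np.load('pics/'+f+'.npz')['T'].round(3).tolist())
s=state(); print(s['position'],s['eef_rot'],s['t'],grasp_offset)
E
```

```text
[[0.068, 0.554, -0.83, 1.204], [0.998, -0.047, 0.051, 0.021], [-0.011, -0.831, -0.556, 0.576], [0.0, 0.0, 0.0, 1.0]]
[[0.981, -0.104, 0.165, 0.305], [-0.195, -0.519, 0.832, -0.6], [-0.001, -0.848, -0.53, 0.517], [0.0, 0.0, 0.0, 1.0]]
[[1.0, 0.0, -0.0, 0.674], [0.0, -0.968, -0.252, 0.074], [-0.0, 0.252, -0.968, 0.384], [0.0, 0.0, 0.0, 1.0]]
[ 6.74657046e-01 -2.11506877e-05  2.04947249e-01] [-3.17269320e-04  7.07099553e-01  7.07113833e-01 -3.85620060e-04] 0.15 0.0188
```

View pics/s0.png

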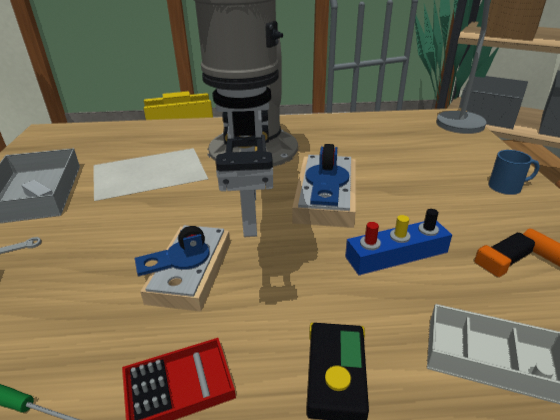

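View pics/d0.png

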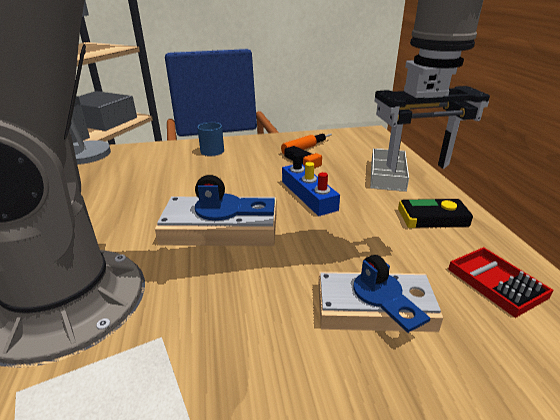

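The scene view shows two castor decks: A at (190,258) with its tongue turned out, and B at (327,185). The rack is at (400,245), with the red pin at (372,235), yellow at (402,227) and black at (431,220). In the side view A is at (380,295), B at (215,215) and the red pin at (322,182). Next I'll compare deck sizes and work out the geometry.

Run:
```python
from h import *
def P(f,l,z): return np.array([ray(f,u,v,z)[:2] for u,v in l])
for nm,f,l in [('A','s0',[(177,227),(230,232),(200,297),(147,291)]),('A','d0',[(320,273),(435,275),(441,316),(320,309)]),('B','s0',[(305,154),(353,156),(356,213),(296,208)]),('B','d0',[(170,197),(276,197),(275,230),(157,227)])]:
    p=P(f,l,.04); print(nm,f,p.round(3).tolist(),np.linalg.norm(p-np.roll(p,-1,0),axis=1).round(3))
print('hole A',P('s0',[(175,281)],.04),P('d0',[(417,291)],.04))
print('tongue hole A',P('s0',[(151,263)],.05),P('d0',[(405,313)],.05))
print('disc A',P('s0',[(189,254)],.05),P('d0',[(377,288)],.05))
print('disc B',P('s0',[(327,176)],.05),P('d0',[(215,207)],.05),'thole',P('s0',[(324,194)],.05),P('d0',[(258,206)],.05))
print('red knob top',P('s0',[(372,226)],.095),P('d0',[(323,175)],.095))
a=cv2.imread('pics/s0.png'); b=cv2.imread('pics/d0.png')
cv2.imwrite('pics/crop1.png',np.hstack([cv2.resize(a[210:310,120:245],(400,320),interpolation=2),cv2.resize(b[240:340,310:450],(400,320),interpolation=2)]))
```

```text
A s0 [[0.461, -0.166], [0.489, -0.05], [0.674, -0.096], [0.652, -0.192]] [0.119 0.191 0.099 0.192]
A d0 [[0.476, -0.067], [0.684, -0.115], [0.641, -0.209], [0.451, -0.155]] [0.213 0.104 0.197 0.092]
B s0 [[0.137, 0.149], [0.162, 0.282], [0.441, 0.231], [0.41, 0.098]] [0.135 0.284 0.137 0.278]
B d0 [[0.185, 0.286], [0.446, 0.234], [0.418, 0.09], [0.164, 0.153]] [0.266 0.146 0.261 0.135]
hole A [[ 0.63008942 -0.14539821]] [[ 0.63058829 -0.14731382]]
tongue hole A [[ 0.58779675 -0.19509596]] [[ 0.58043286 -0.20004329]]
disc A [[ 0.56700663 -0.12608778]] [[ 0.55897253 -0.13617139]]
disc B [[0.28564941 0.18861487]] [[0.29390875 0.19740599]] thole [[0.37075815 0.16818158]] [[0.39352857 0.18204371]]
red knob top [[0.56588935 0.23052631]] [[0.56167676 0.22281707]]
```

View pics/crop1.png

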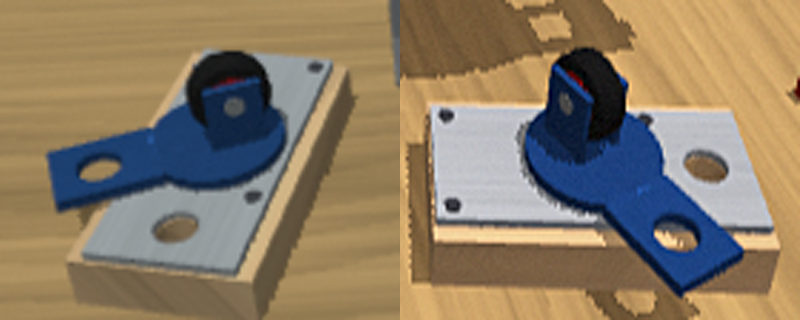

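View pics/w0.png

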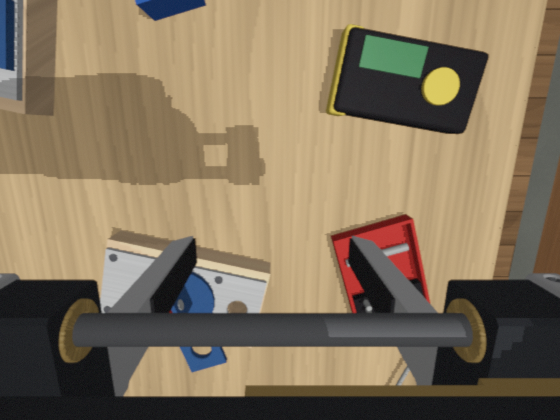

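The target is deck A: its plate is about 200 x 105 mm, while B's is about 275 x 140 mm. The crop shows A's tongue hole turned away from its plate hole. The candidates were deck A versus B, the red pin versus yellow or black, and A's plate hole (175,281) versus the small screw heads. Now I'll move above the fork, with the tool's y axis across the cheeks.

```bash
python3 -m pendant '[-0.119,-0.115,0,0,0,-0.204,-0.119,-0.115,0,0,0,-0.204,-0.119,-0.115,0,0,0,-0.204,-0.119,-0.115,0,0,0,-0.204,-0.119,-0.115,0,0,0,-0.204,-0.119,-0.115,0,0,0,-0.204,-0.119,-0.115,0,0,0,-0.204]' 1
python3 - <<'E'
from h import *
snap('wrist','w1')
a,_=snap('scene','s1')
E
```

```text
t: 0.85
position: [0.5609, -0.1176, 0.2053]
eef_rot: [-0.0, 0.59, 0.807, 0.0]
force: [-0.5, 0.4, 0.2]
grip_width: 0.0936
gripper_force: 0.0
```

View pics/w1.png

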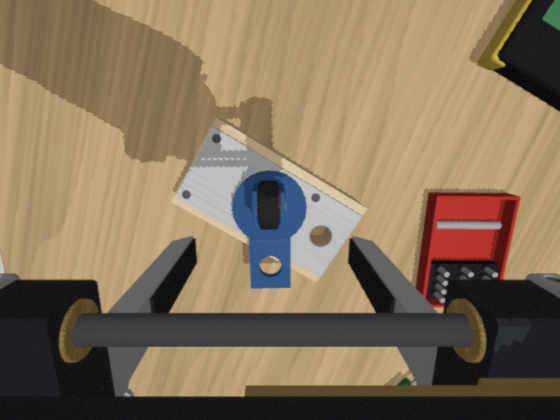

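The wrist view shows the disc centred near (269,206), the tongue running straight down to (271,287) with its hole at (271,264), and the plate hole at (320,236).

```bash
cat >> h.py <<'E'
def meas(f,thole,phole):
    im=cv2.imread(f'pics/{f}.png'); hsv=cv2.cvtColor(im,cv2.COLOR_BGR2HSV)
    blue=cv2.inRange(hsv,(100,110,40),(125,255,255))
    n,l,st,c=cv2.connectedComponentsWithStats(cv2.bitwise_not(blue))
    out={}
    k=l[thole[1],thole[0]]; out['thole']=ray(f,*c[k],.05)[:2]; print('thole px',c[k],'area',st[k,4])
    b=im[...,0].astype(int)-im[...,2]
    w=((b<-25)*255).astype(np.uint8)  # wood/table seen through the plate hole
    n,l,st,c=cv2.connectedComponentsWithStats(w); k=l[phole[1],phole[0]]; print('phole px',c[k],'area',st[k,4],im[phole[1],phole[0]])
    out['phole']=ray(f,*c[k],.04)[:2]
    return out,blue
E
python3 - <<'E'
from h import *
o,blue=meas('w1',(271,264),(320,236)); print(o)
# disc: points of the blue outline above the tongue, circle fit on plane z=.05
cs,_=cv2.findContours(blue,cv2.RETR_EXTERNAL,cv2.CHAIN_APPROX_NONE); 
c=[c for c in cs if cv2.pointPolygonTest(c,(271.,280.),False)>=0][0][:,0]
p=np.array([ray('w1',u,v,.05)[:2] for u,v in c]); 
pe=p[(c[:,1]<228)]
A=np.c_[2*pe,np.ones(len(pe))]; s=np.linalg.lstsq(A,(pe**2).sum(1),rcond=None)[0]; r=np.sqrt(s[2]+s[:2]@s[:2]); print('axis',s[:2],'r',r)
e=p[(c[:,1]>246)&(c[:,1]<283)]; cc=c[(c[:,1]>246)&(c[:,1]<283)]
for m in(cc[:,0]<271,cc[:,0]>271):
    v=cv2.fitLine(e[m].astype(np.float32),2,0,.01,.01).ravel(); print('edge ang',np.degrees(np.arctan(v[1]/v[0])),v[2:])
ax=s[:2]
for k in o: d=o[k]-ax; print(k,np.hypot(*d),np.arctan2(d[1],d[0]))
E
```

```text
thole px [270.01977401 264.72033898] area 354
phole px [319.76510067 234.74496644] area 298 [ 74  95 112]
{'thole': array([ 0.58243721, -0.19524506]), 'phole': array([ 0.62788641, -0.145697  ])}
axis [ 0.56039973 -0.12994011] r 0.04019061705184897
edge ang -71.1837 [ 0.5607266 -0.2019684]
edge ang -71.57006 [ 0.6035214 -0.188387 ]
thole 0.06892304867228703 -1.2453408387775742
phole 0.06930174964776502 -0.22937236610547854
```

```bash
python3 - <<'E'
from h import *
s=state();print(s['t'],s['position'],s['eef_rot'])
E
python3 -m pendant '[0,-0.004,0.05,0,0,-0.011,0,-0.004,0.1,0,0,-0.011,0,-0.004,0.14,0,0,-0.011,0,-0.004,0.144,0,0,-0.011,0,-0.004,0.144,0,0,-0.011,0,-0.004,0.144,0,0,-0.011,0,-0.004,0.144,0,0,-0.011]'
```

```text
0.95 [ 0.56067567 -0.11778686  0.20518322] [-2.11318130e-04  5.90428273e-01  8.07090088e-01  1.14502871e-05]
t: 1.65
position: [0.5576, -0.1203, 0.0636]
eef_rot: [0.001, 0.584, 0.811, 0.001]
force: [-0.8, -0.2, 0.1]
grip_width: 0.0941
gripper_force: 0.0
```

```bash
python3 -m pendant '[0,0,0,0,0,0,0,0,0,0,0,0,0,0,0,0,0,0,0,0,0,0,0,0,0,0,0,0,0,0,0,0,0,0,0,0,0,0,0,0,0,0,0,0,0,0,0,0,0,0,0,0,0,0,0,0,0,0,0,0]' -1 20
python3 - <<'E'
# circle path in tool axes: castor turns by +b about the axis; tool frame: x = -tongue dir side?, compute
import numpy as np
from cell import state
from scipy.spatial.transform import Rotation as R
s=state();print(s['position'],s['force'],s['wrist_torque'])
w,x,y,z=s['eef_rot'];M=R.from_quat([x,y,z,w]).as_matrix()
ax=np.array([.5604,-.1299]);p=s['position'][:2];print('tool x ang',np.arctan2(M[1,0],M[0,0]))
d=.012*np.array([-np.cos(-1.246),-np.sin(-1.246)])
for i in range(1,11):
    b=1.016*i/10
    Rb=np.array([[np.cos(b),-np.sin(b)],[np.sin(b),np.cos(b)]])
    D=Rb@d-d; t=M.T@np.r_[D,0]; print(i,t.round(4),round(-b/1.5,4))
E
```

```text
t: 2.65
position: [0.5574, -0.1195, 0.0615]
eef_rot: [0.001, 0.584, 0.812, 0.001]
force: [7.6, 2.8, -6.7]
grip_width: 0.0323
gripper_force: 19.9
[ 0.55738722 -0.11954553  0.06153025] [ 7.5704343   2.790144   -6.65234703] [ 0.54596129 -1.49984735  0.05965898]
tool x ang 1.89399514486191
1 [-0.0001 -0.0012 -0.    ] -0.0677
2 [-0.0003 -0.0024 -0.    ] -0.1355
3 [-0.0006 -0.0036 -0.    ] -0.2032
4 [-0.001  -0.0047 -0.    ] -0.2709
5 [-0.0015 -0.0058 -0.    ] -0.3387
6 [-0.0022 -0.0069 -0.    ] -0.4064
7 [-0.0029 -0.0078 -0.    ] -0.4741
8 [-0.0038 -0.0087 -0.    ] -0.5419
9 [-0.0047 -0.0095 -0.    ] -0.6096
10 [-0.0057 -0.0102 -0.    ] -0.6773
```

```bash
python3 -m pendant '[0,0,0,0,0,-0.068,0,-0.001,0,0,0,-0.135,-0.001,-0.003,0,0,0,-0.203,-0.001,-0.004,0,0,0,-0.271,-0.002,-0.005,0,0,0,-0.339,-0.002,-0.006,0,0,0,-0.406,-0.003,-0.007,0,0,0,-0.474,-0.004,-0.008,0,0,0,-0.542,-0.005,-0.0085,0,0,0,-0.61,-0.006,-0.009,0,0,0,-0.677,-0.006,-0.009,0,0,0,-0.677,-0.006,-0.009,0,0,0,-0.677]'
python3 - <<'E'
from h import *
s=state(); print(s['force'],s['wrist_torque'])
snap('wrist','w2')
E
```

```text
t: 3.85
position: [0.549, -0.1291, 0.0615]
eef_rot: [-0.0, 0.117, 0.993, -0.0]
force: [-4.2, -0.1, 4.6]
grip_width: 0.0317
gripper_force: 19.9
[-4.17143827 -0.09133104  4.5875926 ] [-0.08430399  0.84756369  0.10066538]
```

View pics/w2.png

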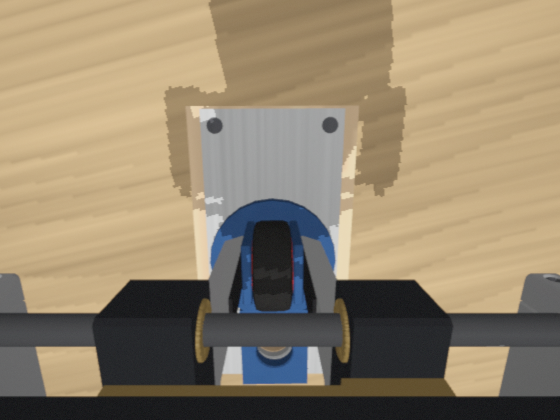

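The tongue now lies along the plate, with its hole near (273,350) partly hidden by the gripper. I'll release, raise the arm and check.

```bash
python3 -m pendant '[0,0,0,0,0,0,0,0,0,0,0,0,0,0,0,0,0,0,0,0,0,0,0,0,0,0,-0.05,0,0,0,0,0,-0.1,0,0,0,0,0,-0.15,0,0,0,0,0,-0.19,0,0,0,0,0,-0.19,0,0,0,0,0,-0.19,0,0,0]' 1
python3 - <<'E'
from h import *
im,_=snap('wrist','w3')
cv2.imwrite('pics/w3c.png',cv2.resize(cv2.imread('pics/w3.png')[100:400,170:390],None,fx=2,fy=2,interpolation=2))
E
```

```text
t: 4.9
position: [0.5498, -0.1288, 0.2522]
eef_rot: [0.001, 0.116, 0.993, -0.0]
force: [-0.6, -0.0, -0.7]
grip_width: 0.094
gripper_force: 0.0
```

View pics/w3c.png

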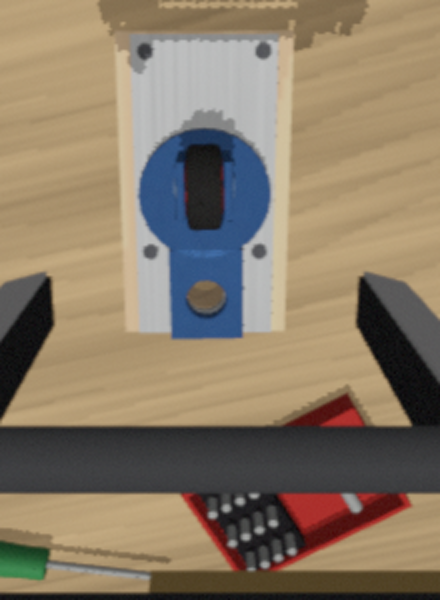

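Through the tongue hole the plate hole shows concentric, at about (273,248) in the full image, so the castor is aligned. Next I'll get the exact hole position and the rack's direction.

Run:
```python
from h import *
im=cv2.imread('pics/w3.png'); hsv=cv2.cvtColor(im,cv2.COLOR_BGR2HSV)
blue=cv2.inRange(hsv,(100,110,40),(125,255,255))
n,l,st,c=cv2.connectedComponentsWithStats(cv2.bitwise_not(blue)); k=l[248,273]; print('thole',c[k],st[k],ray('w3',*c[k],.05))
s=state(); M=R.from_quat(np.r_[s['eef_rot'][1:],s['eef_rot'][0]]).as_matrix(); print(s['position'],np.degrees(np.arctan2(M[1,1],M[0,1])))
p=np.array([ray('s0',u,v,.048)[:2] for u,v in[(347,240),(448,223)]]);d=p[1]-p[0];print('rack edge',p,np.degrees(np.arctan2(d[1],d[0])),np.hypot(*d))
D=np.r_[.564,.2265,s['position'][2]]-s['position'];print('to pin, tool axes',M.T@D)
```

```text
thole [272.63272727 248.09818182] [263 240  20  18 275] [ 0.62725931 -0.1455235   0.05      ]
[ 0.54916587 -0.12872915  0.25095699] 76.65886564475063
rack edge [[0.54637641 0.18900758]
 [0.50629663 0.41492281]] 100.06021037467453 0.229442972905764
to pin, tool axes [ 6.75347463e-02  3.49065691e-01 -7.03790475e-06]
```

```bash
python3 -m pendant '[0.068,0.349,0,0,0,0.776,0.068,0.349,0,0,0,0.776,0.068,0.349,0,0,0,0.776,0.068,0.349,0,0,0,0.776,0.068,0.349,0,0,0,0.776,0.068,0.349,0,0,0,0.776,0.068,0.349,0,0,0,0.776,0.068,0.349,0,0,0,0.776,0.068,0.349,0,0,0,0.776,0.068,0.349,0,0,0,0.776,0.068,0.349,0,0,0,0.776]'
python3 - <<'E'
from h import *
snap('wrist','w4')
s=state();M=R.from_quat(np.r_[s['eef_rot'][1:],s['eef_rot'][0]]).as_matrix(); print(s['position'],np.degrees(np.arctan2(M[1,1],M[0,1])))
im=cv2.imread('pics/w4.png'); hsv=cv2.cvtColor(im,cv2.COLOR_BGR2HSV)
r=cv2.inRange(hsv,(0,140,60),(8,255,255))|cv2.inRange(hsv,(172,140,60),(180,255,255))
n,l,st,c=cv2.connectedComponentsWithStats(r)
for k in range(1,n):
    if st[k,4]>40: print(st[k],c[k],ray('w4',*c[k],.09))
E
```

```text
t: 6.05
position: [0.5635, 0.2255, 0.2501]
eef_rot: [-0.0, 0.642, 0.767, -0.001]
force: [-0.5, -0.2, -0.1]
grip_width: 0.0942
gripper_force: 0.0
[0.56378347 0.22509587 0.25056574] 10.073570879935508
[264 177  20  25 386] [273.27202073 188.94818653] [0.56233466 0.23363516 0.09      ]
[354 366  62  20 999] [384.03903904 376.98798799] [0.75029036 0.01187191 0.09      ]
```

View pics/w4.png

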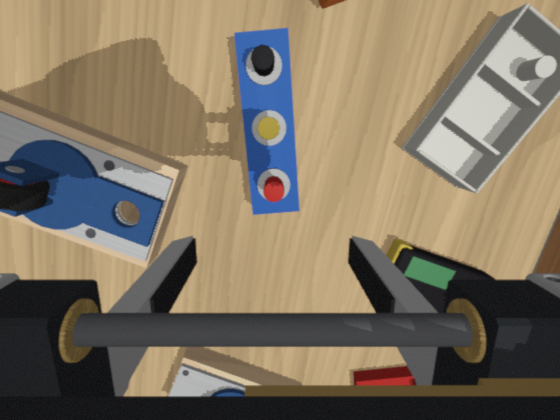

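The wrist view shows the red knob at (274,189) over its collar at (274,185), at the near end of the rack. Yellow is at (269,127) and black at (263,60).

Run:
```python
from h import *
print(np.load('pics/w4.npz')['K'][0,0])
im=cv2.imread('pics/w4.png'); 
sub=im[165:210,250:300].astype(int); hsv=cv2.cvtColor(im,cv2.COLOR_BGR2HSV)[165:210,250:300]
m=((hsv[...,1]<70)|(((hsv[...,0]<8)|(hsv[...,0]>172))&(hsv[...,1]>120))).astype(np.uint8)
n,l,st,c=cv2.connectedComponentsWithStats(m); k=l[24,23]; print('collar+knob box',st[k][:4]+[250,165,0,0])
x,y,w,h,_=st[k]; print('collar',ray('w4',250+x+w/2-.5,165+y+w/2-.5,.053))
print('top',ray('w4',273.5,201.5-9.5,.095))
for p in[(.5625,.2285,.053),(.5625,.2285,.095)]: print(proj('w4',p))
s=state();M=R.from_quat(np.r_[s['eef_rot'][1:],s['eef_rot'][0]]).as_matrix()
q=ray('w4',250+x+w/2-.5,165+y+w/2-.5,.053);print(s['position'],'move tool',M.T@(np.r_[q[:2],.059]-s['position']))
```

```text
310.4112832480566
collar+knob box [257 169  33  33]
collar [0.56250787 0.23136012 0.053     ]
top [0.56299843 0.2312833  0.095     ]
[272.58229874 187.25654987]
[272.60485304 194.3659262 ]
[0.56378347 0.22509587 0.25056574] move tool [6.54395593e-03 1.18395018e-04 1.91560596e-01]
```

```bash
python3 -m pendant '[0.006,0,0.04,0,0,0,0.006,0,0.08,0,0,0,0.006,0,0.12,0,0,0,0.006,0,0.16,0,0,0,0.006,0,0.18,0,0,0,0.006,0,0.19,0,0,0,0.006,0,0.19,0,0,0,0.006,0,0.19,0,0,0]'
python3 -m pendant '[0,0,0,0,0,0,0,0,0,0,0,0,0,0,0,0,0,0,0,0,0,0,0,0,0,0,0,0,0,0,0,0,0,0,0,0,0,0,0,0,0,0,0,0,0,0,0,0,0,0,0,0,0,0]' -1 30
```

```text
t: 6.9
position: [0.5636, 0.2322, 0.0626]
eef_rot: [0.0, 0.643, 0.766, 0.001]
force: [0.7, -0.2, 0.2]
grip_width: 0.0942
gripper_force: 0.0
t: 7.8
position: [0.5628, 0.2324, 0.0615]
eef_rot: [-0.0, 0.643, 0.766, -0.0]
force: [0.1, 0.2, -0.4]
grip_width: 0.025
gripper_force: 0.0
```

```bash
python3 -m pendant '[0,0,0,0,0,0,0,0,0,0,0,0,0,0,-0.03,0,0,0,0,0,-0.06,0,0,0,0,0,-0.1,0,0,0,0,0,-0.14,0,0,0,0,0,-0.16,0,0,0,0,0,-0.16,0,0,0,0,0,-0.16,0,0,0]'
python3 - <<'E'
from h import *
im,_=snap('scene','s5');snap('side','d5')
s=state();M=R.from_quat(np.r_[s['eef_rot'][1:],s['eef_rot'][0]]).as_matrix()
print(s['position'],np.degrees(np.arctan2(M[1,1],M[0,1])),'to hole',M.T@(np.r_[.6275,-.1455,s['position'][2]]-s['position']))
t=[s['position'][0],s['position'][1],s['position'][2]-.03]
a=[]
for f in('s5','d5'):
    i=cv2.imread(f'pics/{f}.png');u,v=proj(f,t).astype(int);print(f,u,v);u=np.clip(u,65,495);v=np.clip(v,65,355)
    a.append(cv2.resize(i[v-65:v+65,u-65:u+65],(390,390),interpolation=2))
cv2.imwrite('pics/c5.png',np.hstack(a))
E
```

```text
t: 8.7
position: [0.5626, 0.2323, 0.221]
eef_rot: [-0.0, 0.643, 0.766, -0.0]
force: [-0.5, -0.3, -2.0]
grip_width: 0.0236
gripper_force: 30.0
[0.56215942 0.23202296 0.21993438] 9.966241785391546 to hole [-3.83134393e-01 -9.82523328e-04  2.18257733e-04]
s5 377 182
d5 324 136
```

View pics/c5.png

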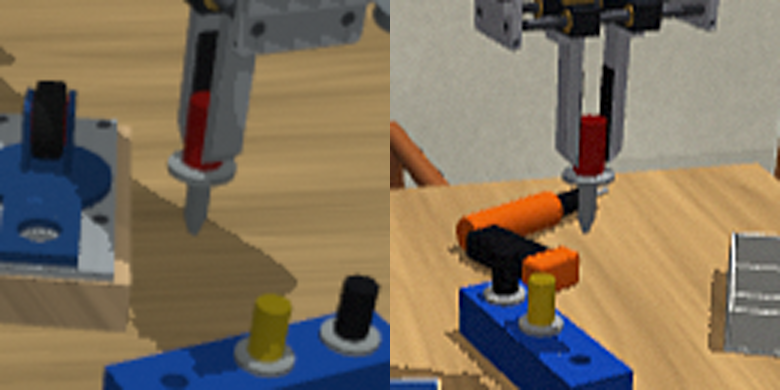

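The red pin is held upright between the fingers, with the tip at scene pixel (378,194) and side pixel (324,148). I'll triangulate the tip's offset from the TCP.

Run:
```python
from h import *
s=state();p=s['position'];z=p[2]-.0575
print(p); a=ray('s5',378,194.3,z);b=ray('d5',324.3,148.3,z);print(a,b)
for f in('s5','d5'):print(proj(f,[p[0],p[1],z]))
```

```text
[0.56215942 0.23202296 0.21993438]
[0.55867825 0.23632281 0.16243438] [0.5630232  0.22858729 0.16243438]
[376.19109333 195.39829941]
[323.54865486 147.78282409]
```

```bash
python3 -m pendant '[-0.383,-0.001,0,0,0,-0.776,-0.383,-0.001,0,0,0,-0.776,-0.383,-0.001,0,0,0,-0.776,-0.383,-0.001,0,0,0,-0.776,-0.383,-0.001,0,0,0,-0.776,-0.383,-0.001,0,0,0,-0.776,-0.383,-0.001,0,0,0,-0.776,-0.383,-0.001,0,0,0,-0.776,-0.383,-0.001,0,0,0,-0.776,-0.383,-0.001,0,0,0,-0.776,-0.383,-0.001,0,0,0,-0.776]'
python3 - <<'E'
from h import *
s=state();M=R.from_quat(np.r_[s['eef_rot'][1:],s['eef_rot'][0]]).as_matrix()
print(s['position'],np.degrees(np.arctan2(M[1,1],M[0,1])),M.T@(np.r_[.6275,-.1455,.13]-s['position']))
E
```

```text
t: 9.9
position: [0.6276, -0.1445, 0.2201]
eef_rot: [-0.001, 0.117, 0.993, 0.0]
force: [-0.6, 0.3, -1.7]
grip_width: 0.0233
gripper_force: 30.0
[ 0.62758951 -0.14449047  0.22006829] 76.56935498290487 [-0.00034535 -0.00105093  0.09006719]
```

```bash
python3 -m pendant '[0,-0.001,0.03,0,0,0,0,-0.001,0.06,0,0,0,0,-0.001,0.085,0,0,0,0,-0.001,0.095,0,0,0,0,-0.001,0.095,0,0,0,0,-0.001,0.095,0,0,0]'
python3 - <<'E'
from h import *
snap('scene','s6');snap('side','d6')
p=state()['position'];print(p);a=[]
for f in('s6','d6'):
    i=cv2.imread(f'pics/{f}.png');u,v=proj(f,[p[0],p[1],.05]);print(f,u,v,'tip',proj(f,[p[0],p[1],p[2]-.0575]));u=int(u);v=int(v)
    print(u-50,v-50)
    a.append(cv2.resize(i[v-50:v+50,u-50:u+50],(400,400),interpolation=2))
cv2.imwrite('pics/c6.png',np.hstack(a))
E
```

```text
t: 10.5
position: [0.6285, -0.1452, 0.1275]
eef_rot: [0.0, 0.116, 0.993, 0.0]
force: [0.2, 0.7, -0.9]
grip_width: 0.0235
gripper_force: 30.0
[ 0.62872208 -0.1457185   0.12792663]
s6 174.08046507553007 276.46170366991834 tip [172.29874329 268.05139566]
124 226
d6 416.6004929540856 286.28540959497155 tip [418.71057796 277.41259844]
366 236
```

View pics/c6.png

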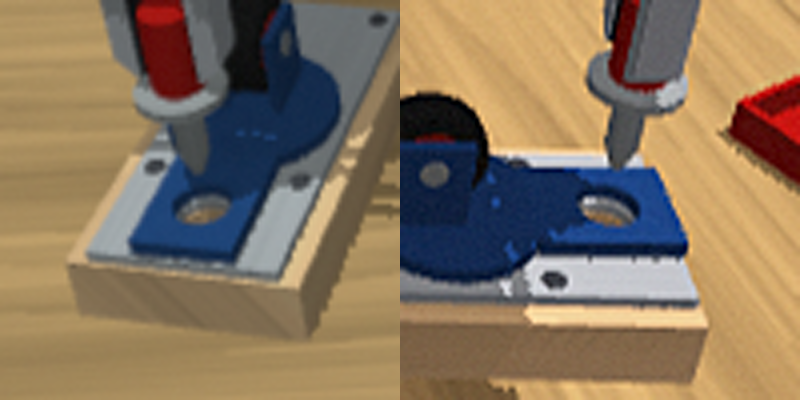

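The pin tip, at scene (173,270) and side (421,278), sits straight above the hole at (175,278) and (418.5,288), to within about 1–2 mm. Going down.

```bash
python3 -m pendant '[0,0,0.01,0,0,0,0,0,0.02,0,0,0,0,0,0.03,0,0,0,0,0,0.035,0,0,0,0,0,0.04,0,0,0,0,0,0.045,0,0,0,0,0,0.05,0,0,0,0,0,0.055,0,0,0,0,0,0.057,0,0,0,0,0,0.057,0,0,0,0,0,0.057,0,0,0]'
```

```text
t: 11.7
position: [0.628, -0.1459, 0.0696]
eef_rot: [0.0, 0.116, 0.993, 0.0]
force: [-0.4, -0.9, -2.1]
grip_width: 0.0236
gripper_force: 30.0
```

No contact and the pin is well inside both holes. Now the last 6 mm.

```bash
python3 -m pendant '[0,0,0.002,0,0,0,0,0,0.004,0,0,0,0,0,0.005,0,0,0,0,0,0.006,0,0,0,0,0,0.007,0,0,0,0,0,0.007,0,0,0,0,0,0.007,0,0,0]'
```

```text
t: 12.4
position: [0.628, -0.1459, 0.0634]
eef_rot: [0.0, 0.116, 0.993, -0.0]
force: [-6.1, 1.2, 12.6]
grip_width: 0.0236
gripper_force: 30.0
```

The collar is seated: the TCP is at 63.4 mm as predicted, with a 12 N contact force. Release, retreat and check.

```bash
python3 -m pendant '[0,0,-0.001,0,0,0,0,0,-0.001,0,0,0,0,0,-0.001,0,0,0,0,0,-0.001,0,0,0,0,0,-0.001,0,0,0,0,0,-0.04,0,0,0,0,0,-0.08,0,0,0,0,0,-0.12,0,0,0,0,0,-0.16,0,0,0,0,0,-0.16,0,0,0,0,0,-0.16,0,0,0]' 0.2
python3 - <<'E'
from h import *
snap('scene','s7');snap('side','d7');a=[]
for f in('s7','d7'):
    i=cv2.imread(f'pics/{f}.png');u,v=proj(f,[.628,-.146,.05]).astype(int)
    a.append(cv2.resize(i[v-60:v+50,u-55:u+55],(400,400),interpolation=2))
cv2.imwrite('pics/c7.png',np.hstack(a))
E
```

```text
t: 13.5
position: [0.6283, -0.1461, 0.2233]
eef_rot: [0.001, 0.116, 0.993, -0.0]
force: [-0.3, -0.2, 0.2]
grip_width: 0.0567
gripper_force: 0.0
```

View pics/c7.png

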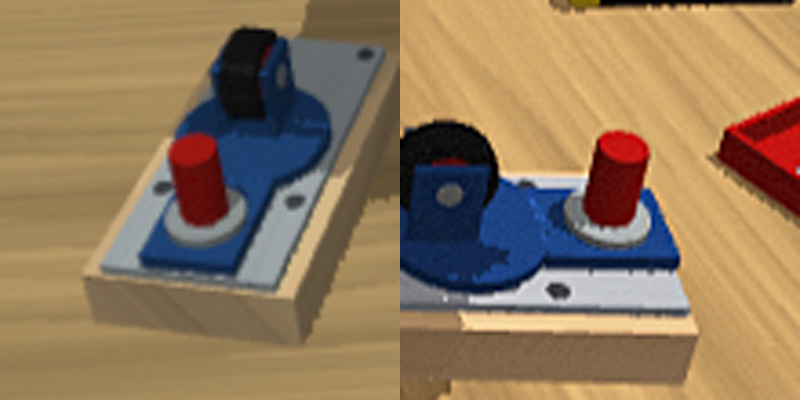

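Both crops show the pin upright with its collar flat on the tongue, the tongue over the plate hole, and the gripper clear.

```bash
python3 -c "from cell import hand_in; print(hand_in())"
```

```text
the job is handed in; nothing more can be done
None
```

The castor on the smaller deck is turned so its tongue hole lies over the plate hole, the red pin is seated through both with its collar on the tongue and released, and the job was handed in at about 13.6 s.

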